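# Pack and cover the fixings box

## Task

Close up the small fixings box on the plywood board: set the bolt pan down flat inside the shallow base tray, then turn the deep steel cover over so its open side faces down and lower it over pan and tray until its rim sits flat on the board all round. Leave the pliers, the spanner and the hex key set where they lie.

Things in the scene. Friction and masses are not known exactly. Their poses are not given: they have to be found in the camera images.
- board_top (a point): Centre of the top face of the fixed plywood board (130 x 140 x 15 mm, flat on the bench). z up, x and y along its sides, y along the longer. At its centre is the shallow open dark-steel base tray of the box: outside 40 mm (x) by 54 mm (y), wall 2 mm, rim 12 mm above the board's top face. The cover ends over this tray, resting on the board.
- base_floor (a point): Centre of the base tray's inner floor, 2 mm above the board's top face, same axes as board_top. The inside is 36 mm (x) by 50 mm (y), open at the top; the tray's rim is 10 mm above this floor.
- pan_foot (a point): Centre of the underside of the loose aluminium bolt pan: outside 30 mm (x) by 44 mm (y), wall 2 mm, rim 8 mm high, about 90 g, small bolts fixed in it. It starts upright on the bench, z up. It fits the base tray with 3 mm to spare on each side, long side along long side, either way round.
- pan_tab (a point): Grip point on the pan's upright lifting tab, on the pan's centre line, 33 mm above its underside. The tab is a solid plate, 8 mm thick along x, 24 mm wide along y, its top 42 mm above the pan's underside. Same axes as pan_foot.
- cover_centre (a point): Middle (half-way along all sides) of the loose deep steel cover, a box with one open side: outside 52 (x) x 66 (y) x 48 mm (z), wall and closed end 2 mm, about 170 g. z points out of the open side: up at the start. It fits over the tray with 4 mm to spare on each side, long side along long side, either way round, and clears the pan's tab. It stands safely on any flat side, so it can be regrasped.
- pliers_comb: Combination pliers lying on the bench, 56 x 177 x 13 mm; origin at the centre of the underside. Not to be disturbed.
- spanner_17: Long spanner lying on the bench, 32 x 204 x 7 mm; origin at the centre of the underside. Not to be disturbed.
- hex_keys: Hex key set in its holder, 28 x 100 x 25 mm, lying near the front edge of the bench, the bench between it and the spanner beyond is clear; origin at the centre of the underside. Not to be disturbed.

How it is judged:
On the way, in this order (a step that is already met when the one before it is completed fails the run):
1. the pan stands flat on the floor of the base tray, let go (horizontal distance between pan_foot and base_floor below 0.009 m and z of pan_foot in the frame of base_floor below 0.004 m and angle between pan_foot's own z axis and vertical below 0.08 rad and contact force between the fingers and pan below 0.1 N), for 0.2 s.
2. the cover, open side down, sits over the tray with its rim on the board (horizontal distance between cover_centre and board_top below 0.009 m and z of cover_centre in the frame of board_top below 0.028 m and angle between cover_centre's own z axis and vertical above 3.06 rad), for 0.2 s.
At the end, for the whole second after the job is handed in: The pan stands flat on the base tray's floor (foot centre within 9 mm of the tray's centre, less than 4 mm above its floor, tilted less than 0.08 rad), and the cover sits over it, open side down (within 0.08 rad), centred on the tray within 9 mm, its rim less than 4 mm off the board; both at rest (all of step 2 and horizontal distance between pan_foot and base_floor below 0.009 m and z of pan_foot in the frame of base_floor below 0.004 m and angle between pan_foot's own z axis and vertical below 0.08 rad and linear speed of each of cover, pan below 0.02 m/s); the robot touches nothing.
It fails at once if the pliers is moved more than 40 mm (distance of pliers_comb from where it was at the start of the episode above 0.04 m).
It fails at once if the spanner is moved more than 40 mm (distance of spanner_17 from where it was at the start of the episode above 0.04 m).
It fails at once if the hex key set is moved more than 40 mm (distance of hex_keys from where it was at the start of the episode above 0.04 m).
It also fails if it takes over 72 s, if anything falls off the work surface, if the arm or the gripper's body presses on something with over 40 N, if the wrist force passes 120 N, or if a joint passes its speed limit or range.

## Robot

A 7-joint arm with a two-finger parallel gripper is mounted at the origin on a cart in front of the work surface, level with it; the furniture and walls round the work are solid. World frame = base frame: x ahead of the robot, y to its left, z up, the work surface at z = 0. Lengths are in m, angles in rad, forces in N, time in s.
With the tool pointing down it reaches from about 0.425 to 0.875 m from the base axis. Payload 4.7 kg.
Tool frame: the origin (TCP) lies on the centre line of the jaws, within the pads' length; the fingertips stand 14 mm ahead of it and the grasp point (between the pads) lies 5 mm behind it; z points along the fingers, y is the line along which they close (so a half turn about z gives the same grasp; the last joint's range is limited). The gripper opens to 87 mm and grips with 3 to 60 N. Pads are 19 mm wide; open, the fingers measure 117 mm over their backs; the gripper's body (75 mm by 190 mm) begins 51 mm behind the grasp point.
Start: joints at [1.139, 0.321, -0.07, 1.45, 0.023, 1.371, -0.057], TCP at [0.28, -0.587, 0.237] pointing down, gripper open.
Joint ranges: [-2.86, 2.86], [-0.3, 2.09], [-1.38, 1.24], [0.06, 2.45], [-1.56, 4.7], [0.09, 2.05], [-2.69, 2.69]. Speed limits (rad/s): [2.57, 2.57, 3.14, 3.14, 3.14, 3.14, 3.14].

## Interface

Orientations are given as a rotation vector (axis times angle).
In Python, from bench import * gives the robot as it stands.
- The arm moves only by the shell command python3 -m jog 'ROWS' [FORCE]. ROWS is JSON, a list of rows, each an object of numbers: "claw": the finger opening in mm, from 0 to 87; "dx", "dy", "dz": the shift along the tool's x, y, z in mm; "spin": the turn about the tool's z in degrees. In form: [{"claw": .., "dx": .., "dy": .., "dz": .., "spin": ..}, ...]. A call has 1 to 20 rows; each row is the pose to reach, as a shift and turn from the pose commanded when the call began, along the tool's axes at that moment; what a row does not reach only later rows make up. A row lasts 1/12 s, in which the tool goes at most 41.7 mm and 7.16 degrees, less where a joint would pass 70% of its speed; a pose out of reach is approached as far as the arm can. A call with a gripper value outside its range is refused whole. The fingers move at their own pace and stop on an object; FORCE is the grip in N (left out, the last holds). Time passes only in rows, so rows that repeat a pose let the fingers close. It gives the time, the measured TCP pose, the force, the opening and the grip force at its end, in the units of the state.
- get_state(): the state, without advancing time (a new reading comes with each control period).
- get_image(name): name is "scene" or "top"; returns a dict with "frame" (384x512x3 uint8, red, green, blue), "depth" (384x512 float32, m along the optical axis (not along the pixel's ray), 0 where there is no reading), "K" (3x3 intrinsics, pixels), "distortion" ([k1, k2, p1, p2, k3] as OpenCV has them; the pictures are not rectified), "T" (4x4, takes a point from camera to world coordinates). Camera axes: x right, y down, z forward; pixel columns grow to the right and rows downward; lengths in m; the calibration is good to about 2 mm. A picture is of the moment at which its call begins.
- close_job(): hands the job in; it is judged then, once.
The state is a dict: "time": time; "joint_positions": joint angles; "qd": joint speeds; "joint_torque": joint torques, N m; "position": TCP position; "tool_rot": TCP orientation; "ft_force": force on the tool from outside, world axes, zero at the start; "torque": the same for the moment, N m; "grip_width": opening from 0.0 (shut) to 1.0 (fully open); "grip_force": force on a finger pad.
Only numpy, scipy, OpenCV 4.12 (cv2) and the standard library are available. Lean on these libraries where they do the work, as an engineer would, in place of code of your own. Each camera call takes 0.05 s, during which the arm holds its last target. There are 200 camera calls.

## Working session

There is one attempt and no reset: what is moved stays moved. The work goes in short steps, Python scripts to look and compute and a shell command to move; the robot and the scene stay as the last step left them, time stands still between calls to the robot, and variables do not carry over. Pictures are saved under pics/ and viewed, at most 10 in all, crops included, and the job is handed in when it is done.

```bash
mkdir -p pics
python3 - <<'E'
from bench import *
import cv2,numpy as np
s=get_state();print({k:np.round(v,3) for k,v in s.items()})
a=get_image("top");b=get_image("scene")
for n,i in(("top",a),("scene",b)):
    print(n,i["K"],i["distortion"],np.round(i["T"],3)); 
    cv2.imwrite(f"pics/{n}0.png",i["frame"][...,::-1]); np.savez(f"pics/{n}0.npz",**i)
E
```

```text
{'time': np.float64(0.0), 'joint_positions': array([ 1.139,  0.322, -0.07 ,  1.452,  0.023,  1.371, -0.057]), 'qd': array([-0.001, -0.   ,  0.001,  0.001, -0.001, -0.001,  0.001]), 'joint_torque': array([-0.0000e+00, -4.9129e+01, -4.0400e-01, -3.1253e+01, -6.4000e-02,
        4.4000e-02,  0.0000e+00]), 'position': array([ 0.28 , -0.586,  0.235]), 'tool_rot': array([-3.062e+00, -6.940e-01,  1.000e-03]), 'ft_force': array([-0.849, -0.048, -0.113]), 'torque': array([-0.033, -0.007,  0.01 ]), 'grip_force': np.float64(0.0), 'grip_width': np.float64(1.002)}
top [[410.72164043   0.         253.98862903]
 [  0.         410.72164043 193.37599098]
 [  0.           0.           1.        ]] [0.04500501 0.         0.         0.         0.        ] [[-0.127 -0.969  0.212  0.305]
 [-0.992  0.124 -0.025 -0.035]
 [-0.002 -0.213 -0.977  1.034]
 [ 0.     0.     0.     1.   ]]
scene [[396.64319863   0.         259.12393187]
 [  0.         396.64319863 190.10184391]
 [  0.           0.           1.        ]] [-0.02655511  0.          0.          0.          0.        ] [[-0.798 -0.471  0.375  0.142]
 [-0.602  0.618 -0.506  0.459]
 [ 0.007 -0.63  -0.777  0.836]
 [ 0.     0.     0.     1.   ]]
```

View pics/top0.png

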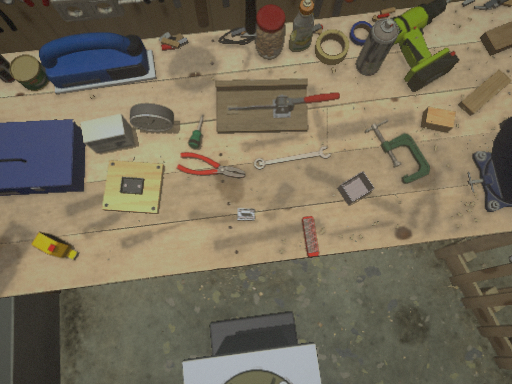

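View pics/scene0.png

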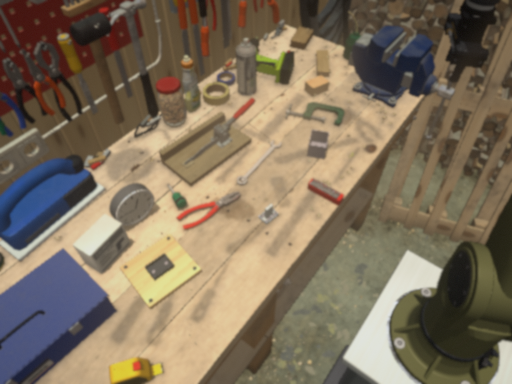

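Top view: board near (134,187) with the tray at its centre (132,186), pan at (246,214), cover open side up at (355,187). Spanner is at (292,158), pliers at (212,165), hex keys at (310,237).

```bash
cat > h.py <<'E'
import numpy as np,cv2
from bench import *
def cloud(i):
    h,w=i["depth"].shape
    uv=np.stack(np.meshgrid(np.arange(w),np.arange(h)),-1).reshape(-1,1,2).astype(np.float64)
    n=cv2.undistortPoints(uv,i["K"],i["distortion"]).reshape(h,w,2)
    d=i["depth"][...,None]
    P=np.concatenate([n*d,d],-1)@i["T"][:3,:3].T+i["T"][:3,3]
    P[i["depth"]==0]=np.nan
    return P
def pix(i,p):
    T=np.linalg.inv(i["T"]);r=cv2.Rodrigues(T[:3,:3])[0]
    return cv2.projectPoints(np.array(p,float).reshape(-1,1,3),r,T[:3,3],i["K"],i["distortion"])[0].reshape(-1,2)
def rect(p):
    c,(a,b),t=cv2.minAreaRect((p[:,:2]*1000).astype(np.float32))
    if a<b:a,b,t=b,a,t+90
    return np.round(c,1),round(a,1),round(b,1),"long-axis deg",round((t+90)%180-90,1)
E
python3 - <<'E'
from h import *
ims={n:dict(np.load(f"pics/{n}0.npz")) for n in("top","scene")}
C={n:cloud(i) for n,i in ims.items()}
t=C["top"]
for nm,(u,v) in dict(board=(134,187),cover=(355,187),pan=(246,214),hex=(310,237),spanA=(260,163),spanB=(327,155),plA=(180,158),plB=(244,176)).items(): print(nm,np.round(t[v,u]*1000))
for nm,(u,v),r,zr in (("board",(134,187),.1,(8,21)),("tray",(132,186),.04,(22,40)),("cover",(355,187),.06,(30,70)),("pan",(246,214),.05,(4,60)),("tab",(246,214),.05,(25,60)),("hex",(310,237),.08,(8,40))):
    c=t[v,u]
    for n in C:
        P=C[n].reshape(-1,3);m=(np.hypot(P[:,0]-c[0],P[:,1]-c[1])<r)&(P[:,2]*1e3>zr[0])&(P[:,2]*1e3<zr[1])
        q=P[m]
        if len(q)>4: print(nm,n,len(q),*rect(q),"z pct",np.round(np.percentile(q[:,2],[5,50,95])*1000,1))
f=ims["top"]["frame"][...,::-1]
g=lambda u,v,h:cv2.resize(f[v-h:v+h,u-h:u+h],(390,390),interpolation=cv2.INTER_CUBIC)
cv2.imwrite("pics/crop1.png",np.hstack([g(246,214,20),g(355,187,26)]))
cv2.imwrite("pics/crop2.png",g(134,187,36))
E
```

```text
board [582. 239.  14.]
cover [ 513. -321.    2.]
pan [474. -34.  29.]
hex [ 398. -183.   23.]
spanA [607. -87.   4.]
spanB [ 605. -263.    7.]
plA [650. 120.  -4.]
plB [nan nan nan]
board top 2637 [585.5 243.2] 140.5 130.7 long-axis deg 78.6 z pct [10.3 13.7 17. ]
board scene 3024 [582.8 245.6] 141.1 132.5 long-axis deg 78.7 z pct [11.9 14.8 17.6]
tray top 77 [585.2 243.3] 55.8 40.3 long-axis deg 78.6 z pct [22.3 25.1 28.6]
tray scene 111 [582.3 245.5] 54.4 42.1 long-axis deg 78.7 z pct [22.5 25.7 28.6]
cover top 180 [ 505.8 -315.7] 67.5 52.1 long-axis deg -66.2 z pct [31.2 42.8 48.1]
cover scene 180 [ 502.2 -311.6] 73.2 52.9 long-axis deg -67.0 z pct [31.3 40.7 46.7]
pan top 140 [480.9 -19.4] 66.0 28.8 long-axis deg 82.8 z pct [ 4.5  8.4 41.2]
pan scene 159 [487.8 -35.4] 63.7 46.3 long-axis deg -19.5 z pct [ 4.6  9.3 41.4]
tab top 43 [478.6 -31.6] 22.3 8.2 long-axis deg 79.4 z pct [25.6 39.8 43.3]
tab scene 48 [474.4 -28.9] 21.7 7.7 long-axis deg 81.5 z pct [26.8 37.3 42.5]
hex top 492 [ 389.1 -179.7] 133.1 98.6 long-axis deg -51.3 z pct [11.3 21.8 25.4]
hex scene 402 [ 390.4 -175.4] 105.0 77.2 long-axis deg -38.8 z pct [ 9.3 20.8 24.5]
```

View pics/crop1.png

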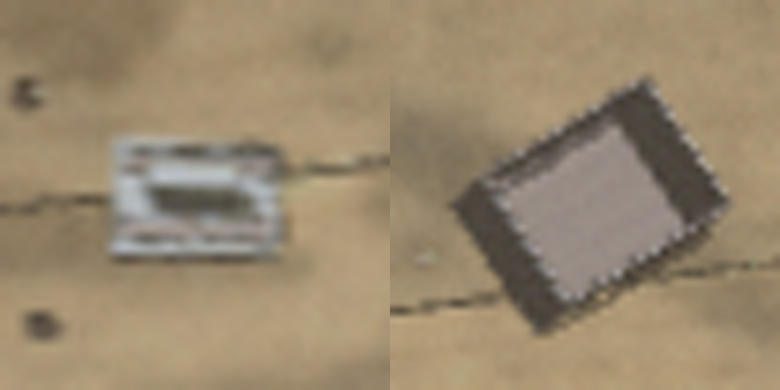

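View pics/crop2.png

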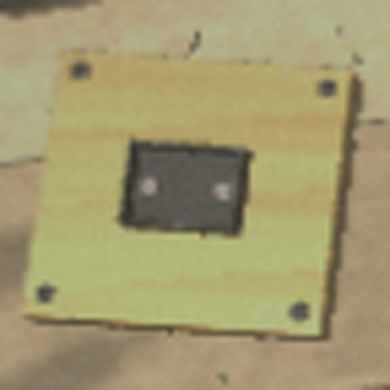

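Both cameras agree to about 3 mm, so I use their average: board and tray (584,244.5) with the long axis at 78.6°, pan tab (476.5,-30) at about 81°, cover (504,-314) at -66.5°. The crops confirm the cover is open side up and the pan is upright. The rim heights match the given sizes. First comes the pan.

```bash
cat >> h.py <<'E'
from scipy.spatial.transform import Rotation as R
def go(x,y,z,yaw=None):
    "mm target of TCP, yaw = world angle (deg) of tool y line -> tool-axis deltas"
    s=get_state();M=R.from_rotvec(s["tool_rot"]).as_matrix()
    d=M.T@(np.array([x,y,z])-np.array(s["position"])*1000)
    cy=np.degrees(np.arctan2(M[1,1],M[0,1]))
    sp=0 if yaw is None else -((yaw-cy+90)%180-90)
    print("t %.1f"%s["time"],"pos",np.round(np.array(s["position"])*1000,1),"tooly %.1f"%cy,"-> d",np.round(d,1),"spin %.1f"%sp,"j7 %.2f"%s["joint_positions"][6],"grip",np.round(s["grip_width"]*87,1),"F",np.round(s["ft_force"],1))
E
python3 -c "
from h import *
go(476.5,-30.2,130,-9.5);go(476.5,-30.2,29,-9.5)"
```

```text
t 0.1 pos [ 280.  -586.   235.6] tooly -64.5 -> d [ 417.  -416.6  106.3] spin -55.0 j7 -0.06 grip 86.8 F [ 0.2  0.1 -1.4]
t 0.1 pos [ 280.  -586.   235.6] tooly -64.5 -> d [ 417.  -416.4  207.3] spin -55.0 j7 -0.06 grip 86.8 F [ 0.2  0.1 -1.4]
```

```bash
python3 -m jog '[{"claw":40,"dx":417,"dy":-416.6,"dz":106,"spin":-55},{"claw":40,"dx":417,"dy":-416.6,"dz":106,"spin":-55},{"claw":40,"dx":417,"dy":-416.6,"dz":106,"spin":-55},{"claw":40,"dx":417,"dy":-416.6,"dz":106,"spin":-55},{"claw":40,"dx":417,"dy":-416.6,"dz":106,"spin":-55},{"claw":40,"dx":417,"dy":-416.6,"dz":106,"spin":-55},{"claw":40,"dx":417,"dy":-416.6,"dz":106,"spin":-55},{"claw":40,"dx":417,"dy":-416.6,"dz":106,"spin":-55},{"claw":40,"dx":417,"dy":-416.6,"dz":106,"spin":-55},{"claw":40,"dx":417,"dy":-416.6,"dz":106,"spin":-55},{"claw":40,"dx":417,"dy":-416.6,"dz":106,"spin":-55},{"claw":40,"dx":417,"dy":-416.6,"dz":106,"spin":-55},{"claw":40,"dx":417,"dy":-416.6,"dz":106,"spin":-55},{"claw":40,"dx":417,"dy":-416.6,"dz":106,"spin":-55},{"claw":40,"dx":417,"dy":-416.6,"dz":106,"spin":-55},{"claw":40,"dx":417,"dy":-416.6,"dz":106,"spin":-55},{"claw":40,"dx":417,"dy":-416.6,"dz":106,"spin":-55},{"claw":40,"dx":417,"dy":-416.6,"dz":106,"spin":-55}]' 20
python3 - <<'E'
from h import *
go(476.5,-30.2,29,-9.5)
a=get_image("scene");p=pix(a,[[.4765,-.0302,.04]])[0].astype(int);print(p)
f=a["frame"][p[1]-45:p[1]+30,p[0]-50:p[0]+50,::-1];cv2.imwrite("pics/c3.png",cv2.resize(f,(800,600),interpolation=cv2.INTER_CUBIC))
E
```

```text
time: 1.6
position: [0.4764, -0.0321, 0.1303]
tool_rot: [2.398, 2.029, -0.002]
ft_force: [-0.9, -0.3, 0.4]
grip_width: 0.458
grip_force: 0.0
t 1.6 pos [476.4 -32.1 130.3] tooly -9.5 -> d [  1.9  -0.2 101.3] spin -0.0 j7 -0.19 grip 39.9 F [-0.9 -0.3  0.4]
[268 206]
```

View pics/c3.png

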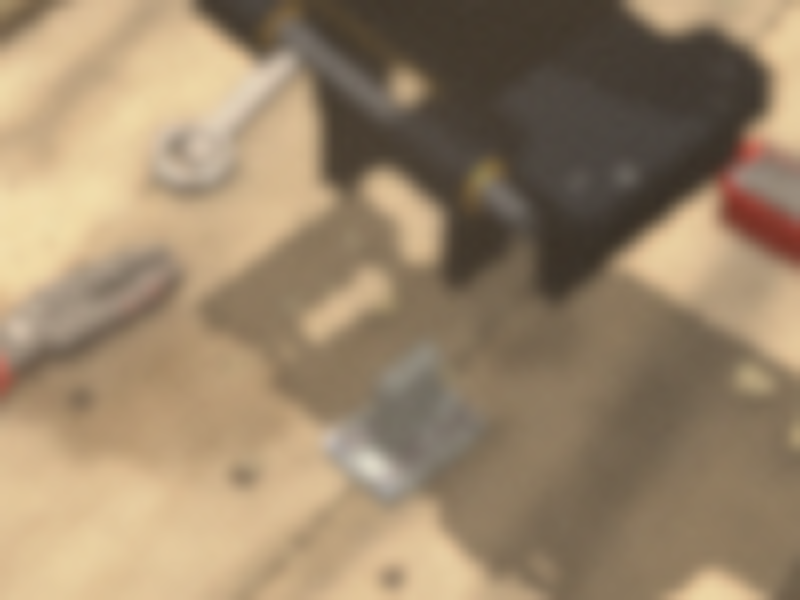

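The fingers hang over the pan, with the tab at (410,400) in the crop and the jaw gap across it. Going down to grip.

```bash
python3 -m jog '[{"claw":40,"dx":2,"dy":0,"dz":35},{"claw":40,"dx":2,"dy":0,"dz":60},{"claw":40,"dx":2,"dy":0,"dz":80},{"claw":40,"dx":2,"dy":0,"dz":100},{"claw":40,"dx":2,"dy":0,"dz":100},{"claw":40,"dx":2,"dy":0,"dz":100},{"claw":0,"dx":2,"dy":0,"dz":100},{"claw":0,"dx":2,"dy":0,"dz":100},{"claw":0,"dx":2,"dy":0,"dz":100},{"claw":0,"dx":2,"dy":0,"dz":100},{"claw":0,"dx":2,"dy":0,"dz":100},{"claw":0,"dx":2,"dy":0,"dz":100},{"claw":0,"dx":2,"dy":0,"dz":80},{"claw":0,"dx":2,"dy":0,"dz":60},{"claw":0,"dx":2,"dy":0,"dz":40},{"claw":0,"dx":2,"dy":0,"dz":20},{"claw":0,"dx":2,"dy":0,"dz":0}]' 25
python3 - <<'E'
from h import *
go(584,244.5,100,-11.4)
E
```

```text
t 1.6 pos [476.5 -32.5 130.5] tooly -9.6 -> d [291.1  59.8  30.2] spin 1.8 j7 -0.19 grip 40.1 F [ 0.2 -1.4  0.1]$[0]: bad value
```

```bash
python3 -m jog '[{"claw":40,"dx":2,"dy":0,"dz":35,"spin":0},{"claw":40,"dx":2,"dy":0,"dz":60,"spin":0},{"claw":40,"dx":2,"dy":0,"dz":80,"spin":0},{"claw":40,"dx":2,"dy":0,"dz":100,"spin":0},{"claw":40,"dx":2,"dy":0,"dz":100,"spin":0},{"claw":40,"dx":2,"dy":0,"dz":100,"spin":0},{"claw":0,"dx":2,"dy":0,"dz":100,"spin":0},{"claw":0,"dx":2,"dy":0,"dz":100,"spin":0},{"claw":0,"dx":2,"dy":0,"dz":100,"spin":0},{"claw":0,"dx":2,"dy":0,"dz":100,"spin":0},{"claw":0,"dx":2,"dy":0,"dz":100,"spin":0},{"claw":0,"dx":2,"dy":0,"dz":100,"spin":0},{"claw":0,"dx":2,"dy":0,"dz":80,"spin":0},{"claw":0,"dx":2,"dy":0,"dz":60,"spin":0},{"claw":0,"dx":2,"dy":0,"dz":40,"spin":0},{"claw":0,"dx":2,"dy":0,"dz":20,"spin":0},{"claw":0,"dx":2,"dy":0,"dz":0,"spin":0}]' 25
python3 - <<'E'
from h import *
go(584,244.5,110,-11.4)
E
```

```text
time: 3.07
position: [0.4768, -0.0287, 0.1314]
tool_rot: [-2.396, -2.031, 0.001]
ft_force: [-0.6, 0.2, -0.3]
grip_width: 0.089
grip_force: 25.0
t 3.1 pos [476.8 -28.7 131.4] tooly -9.4 -> d [287.1  60.9  21.3] spin 2.0 j7 -0.20 grip 7.7 F [-0.6  0.2 -0.3]
```

```bash
python3 -m jog '[{"claw":0,"dx":287,"dy":61,"dz":0,"spin":2},{"claw":0,"dx":287,"dy":61,"dz":0,"spin":2},{"claw":0,"dx":287,"dy":61,"dz":0,"spin":2},{"claw":0,"dx":287,"dy":61,"dz":0,"spin":2},{"claw":0,"dx":287,"dy":61,"dz":0,"spin":2},{"claw":0,"dx":287,"dy":61,"dz":0,"spin":2},{"claw":0,"dx":287,"dy":61,"dz":30,"spin":2},{"claw":0,"dx":287,"dy":61,"dz":50,"spin":2},{"claw":0,"dx":287,"dy":61,"dz":50,"spin":2},{"claw":0,"dx":287,"dy":61,"dz":50,"spin":2},{"claw":0,"dx":287,"dy":61,"dz":50,"spin":2}]' 25
python3 - <<'E'
from h import *
go(584,244.5,48,-11.4)
o=[]
for n in("top","scene"):
    a=get_image(n);P=cloud(a).reshape(-1,3);np.savez(f"pics/{n}1.npz",**a)
    for nm,zr,rr in(("tray",(.021,.03),.045),("pan",(.05,.064),.06)):
        q=P[(np.hypot(P[:,0]-.584,P[:,1]-.2445)<rr)&(P[:,2]>zr[0])&(P[:,2]<zr[1])]
        if len(q)>4: print(n,nm,len(q),*rect(q))
    p=pix(a,[[.584,.2445,.05]])[0].astype(int)
    f=a["frame"][p[1]-37:p[1]+38,p[0]-25:p[0]+25,::-1];o.append(cv2.resize(f,(400,600),interpolation=cv2.INTER_CUBIC))
cv2.imwrite("pics/c4.png",np.hstack(o))
E
```

```text
time: 3.98
position: [0.5848, 0.2432, 0.0809]
tool_rot: [2.432, 1.987, -0.001]
ft_force: [-1.1, 0.6, -0.6]
grip_width: 0.093
grip_force: 25.0
t 4.0 pos [584.8 243.2  80.9] tooly -11.5 -> d [ 1.2 -1.1 32.9] spin -0.1 j7 -0.90 grip 8.1 F [-1.1  0.6 -0.6]
scene tray 29 [579.6 265.3] 52.4 27.5 long-axis deg 21.4
```

View pics/c4.png

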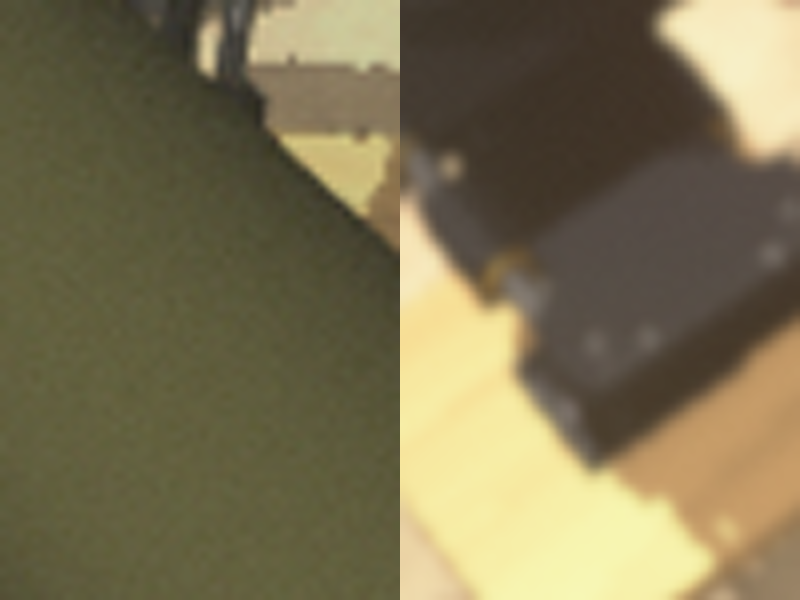

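The arm hides the tray in both views, so I average a few pose readings, then lower and watch the force.

Run:
```python
from h import *
L=[]
for k in range(8): get_image("scene");s=get_state();L.append(np.r_[np.array(s["position"])*1000,s["ft_force"]])
print(np.mean(L,0).round(1),np.std(L,0).round(2))
go(584,244.5,48,-11.4)
```

```text
[ 5.852e+02  2.435e+02  8.160e+01  3.000e-01 -0.000e+00 -9.000e-01] [0.36 0.36 0.48 0.41 0.4  0.49]
t 4.5 pos [584.6 244.   80.9] tooly -11.5 -> d [ 0.4 -0.8 32.9] spin -0.1 j7 -0.90 grip 7.9 F [ 0.3  0.1 -1.2]
```

```bash
python3 -m jog '[{"claw":0,"dx":0.7,"dy":-1.4,"dz":8,"spin":0},{"claw":0,"dx":0.7,"dy":-1.4,"dz":14,"spin":0},{"claw":0,"dx":0.7,"dy":-1.4,"dz":18,"spin":0},{"claw":0,"dx":0.7,"dy":-1.4,"dz":21,"spin":0},{"claw":0,"dx":0.7,"dy":-1.4,"dz":24,"spin":0},{"claw":0,"dx":0.7,"dy":-1.4,"dz":26,"spin":0},{"claw":0,"dx":0.7,"dy":-1.4,"dz":27,"spin":0},{"claw":0,"dx":0.7,"dy":-1.4,"dz":28,"spin":0},{"claw":0,"dx":0.7,"dy":-1.4,"dz":28,"spin":0}]' 25
python3 -m jog '[{"claw":0,"dx":0,"dy":0,"dz":1,"spin":0},{"claw":0,"dx":0,"dy":0,"dz":2,"spin":0},{"claw":0,"dx":0,"dy":0,"dz":3,"spin":0},{"claw":0,"dx":0,"dy":0,"dz":3,"spin":0}]' 25
```

```text
time: 5.23
position: [0.5834, 0.2476, 0.0544]
tool_rot: [-2.43, -1.989, -0.004]
ft_force: [-3.1, 1.0, 7.0]
grip_width: 0.095
grip_force: 25.0
time: 5.57
position: [0.5837, 0.249, 0.052]
tool_rot: [-2.429, -1.99, -0.008]
ft_force: [-2.7, 3.5, 9.2]
grip_width: 0.09
grip_force: 25.0
```

The pan has met the -y wall: it is about 4 mm high and being pushed toward +y. I'll lift a little, shift along +y, and lower again.

```bash
python3 -m jog '[{"claw":0,"dx":2,"dy":0,"dz":-3,"spin":0},{"claw":0,"dx":4,"dy":0,"dz":-6,"spin":0},{"claw":0,"dx":4,"dy":0,"dz":-8,"spin":0},{"claw":0,"dx":4,"dy":0,"dz":-8,"spin":0},{"claw":0,"dx":4,"dy":0,"dz":-8,"spin":0},{"claw":0,"dx":4,"dy":0,"dz":-8,"spin":0}]' 25
python3 -m jog '[{"claw":0,"dx":0,"dy":0,"dz":3,"spin":0},{"claw":0,"dx":0,"dy":0,"dz":5,"spin":0},{"claw":0,"dx":0,"dy":0,"dz":6,"spin":0},{"claw":0,"dx":0,"dy":0,"dz":7,"spin":0},{"claw":0,"dx":0,"dy":0,"dz":7,"spin":0}]' 25
python3 -m jog '[{"claw":0,"dx":0,"dy":0,"dz":1,"spin":0},{"claw":0,"dx":0,"dy":0,"dz":2,"spin":0},{"claw":0,"dx":0,"dy":0,"dz":3,"spin":0},{"claw":0,"dx":0,"dy":0,"dz":3,"spin":0}]' 25
```

```text
time: 6.07
position: [0.584, 0.2486, 0.0571]
tool_rot: [2.432, 1.988, -0.001]
ft_force: [0.0, 0.1, -0.6]
grip_width: 0.09
grip_force: 25.0
time: 6.48
position: [0.5842, 0.2494, 0.0515]
tool_rot: [2.432, 1.988, 0.0]
ft_force: [-1.6, -1.0, 6.3]
grip_width: 0.09
grip_force: 25.0
time: 6.82
position: [0.5845, 0.2501, 0.0503]
tool_rot: [2.431, 1.988, 0.002]
ft_force: [-4.3, -1.6, 14.1]
grip_width: 0.089
grip_force: 25.0
```

```bash
python3 -m jog '[{"claw":0,"dx":0,"dy":0,"dz":-2,"spin":0},{"claw":20,"dx":0,"dy":0,"dz":-2,"spin":0},{"claw":30,"dx":0,"dy":0,"dz":-2,"spin":0},{"claw":30,"dx":0,"dy":0,"dz":-2,"spin":0},{"claw":30,"dx":0,"dy":0,"dz":-2,"spin":0},{"claw":30,"dx":0,"dy":0,"dz":-30,"spin":0},{"claw":30,"dx":0,"dy":0,"dz":-70,"spin":0},{"claw":30,"dx":0,"dy":0,"dz":-110,"spin":0},{"claw":30,"dx":0,"dy":100,"dz":-140,"spin":0},{"claw":30,"dx":-100,"dy":100,"dz":-140,"spin":0},{"claw":30,"dx":-200,"dy":50,"dz":-140,"spin":0},{"claw":30,"dx":-240,"dy":50,"dz":-140,"spin":0},{"claw":30,"dx":-240,"dy":50,"dz":-140,"spin":0},{"claw":30,"dx":-240,"dy":50,"dz":-140,"spin":0},{"claw":30,"dx":-240,"dy":50,"dz":-140,"spin":0}]' 25
cat >> h.py <<'E'
def look(tag,c,half,sets):
    o=[];c=np.array(c)/1000
    for n in("top","scene"):
        a=get_image(n);P=cloud(a).reshape(-1,3)
        for nm,z0,z1,rr in sets:
            q=P[(np.hypot(P[:,0]-c[0],P[:,1]-c[1])<rr/1e3)&(P[:,2]>z0/1e3)&(P[:,2]<z1/1e3)]
            if len(q)>4: print(n,nm,len(q),*rect(q),"z pct",np.round(np.percentile(q[:,2],[5,50,95])*1000,1),"mean",np.round(q.mean(0)*1000,1))
        p=pix(a,[c])[0].astype(int)
        f=a["frame"][max(0,p[1]-half):p[1]+half,max(0,p[0]-half):p[0]+half,::-1];o.append(cv2.resize(f,(400,400),interpolation=cv2.INTER_CUBIC))
    cv2.imwrite(f"pics/{tag}.png",np.hstack(o))
E
python3 - <<'E'
from h import *
look("c5",(584,245,30),25,[("board",8,20,95),("tray",22,29,40),("tab",45,70,40)])
go(504,-314,120,-66.5)
E
```

```text
time: 8.07
position: [0.5845, 0.0013, 0.1872]
tool_rot: [2.433, 1.987, -0.001]
ft_force: [0.7, -0.1, 0.4]
grip_width: 0.343
grip_force: 0.0
top board 2422 [585.4 243.1] 139.4 130.2 long-axis deg 78.5 z pct [10.4 13.6 16.9] mean [583.5 242.6  13.6]
top tray 146 [585.3 243.3] 54.2 40.1 long-axis deg 77.7 z pct [22.6 25.4 28.7] mean [582.8 241.4  25.4]
top tab 48 [583.8 245.4] 25.8 7.2 long-axis deg 82.9 z pct [45.7 58.9 63.7] mean [583.  244.2  57. ]
scene board 2752 [582.5 245.8] 140.9 132.0 long-axis deg 78.9 z pct [11.8 14.6 17.2] mean [578.  250.8  14.6]
scene tray 173 [582.5 245.5] 54.4 40.7 long-axis deg 78.8 z pct [22.6 26.1 28.5] mean [577.4 249.2  25.7]
scene tab 80 [581.2 248.1] 27.4 9.5 long-axis deg 76.5 z pct [46.5 58.8 64.8] mean [580.2 249.1  57. ]
t 8.2 pos [584.5  -6.2 187.1] tooly -12.2 -> d [-317.5  -13.8   69. ] spin 54.3 j7 -0.40 grip 29.8 F [-0.3 -0.4  0.3]
```

View pics/c5.png

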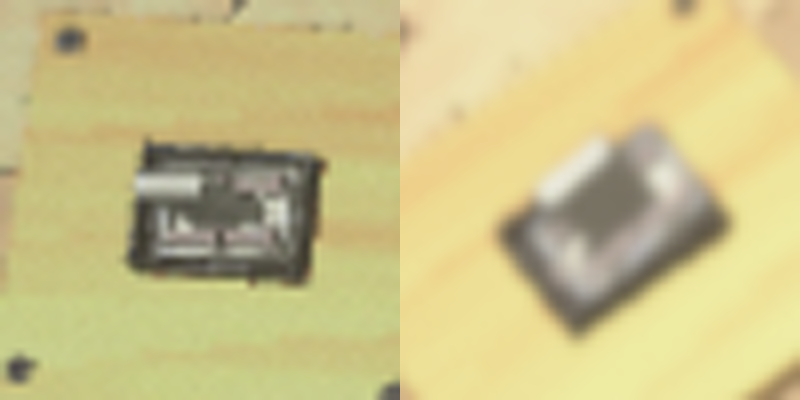

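The pan is inside the tray, with its tab top near the expected z=59. I check its tilt from the tab's top edge.

Run:
```python
from h import *
u=np.array([np.cos(np.radians(78.6)),np.sin(np.radians(78.6))]);v=np.array([u[1],-u[0]])
for n in("top","scene"):
    S=[]
    for k in range(3):
        a=get_image(n);P=cloud(a).reshape(-1,3)*1000;c=np.array([585.3,243.2] if n=="top" else [582.5,245.6])
        q=P[(np.hypot(*(P[:,:2]-c).T)<33)&(P[:,2]>19)];S.append(np.c_[(q[:,:2]-c)@u,(q[:,:2]-c)@v,q[:,2]])
    S=np.vstack(S);t=S[S[:,2]>53]
    for lo in range(-16,20,4):
        m=(t[:,0]>=lo)&(t[:,0]<lo+4)
        if m.any():print(n,"long",lo,"zmax90 %.1f n %d v %.1f"%(np.percentile(t[m,2],80),m.sum(),t[m,1].mean()))
    for lo,hi in((22,30),(35,45),(45,53),(53,66)):
        m=(S[:,2]>lo)&(S[:,2]<hi)&(abs(S[:,1])<10)&(abs(S[:,0])<19)
        print(n,"z",lo,hi,"n",m.sum(),"long %.1f..%.1f"%tuple(np.percentile(S[m,0],[3,97])),"v mean %.1f"%S[m,1].mean())
```

```text
top long -12 zmax90 55.3 n 7 v -1.7
top long -8 zmax90 64.7 n 29 v -1.9
top long -4 zmax90 63.6 n 14 v -2.6
top long 0 zmax90 63.1 n 18 v -2.9
top long 4 zmax90 61.7 n 13 v -2.2
top long 8 zmax90 61.3 n 12 v -2.3
top long 12 zmax90 59.2 n 15 v -1.7
top z 22 30 n 100 long -17.7..17.5 v mean -2.6
top z 35 45 n 39 long -13.1..10.1 v mean -2.9
top z 45 53 n 33 long -11.1..11.9 v mean -3.2
top z 53 66 n 106 long -8.2..14.9 v mean -2.2
scene long -12 zmax90 53.4 n 1 v -4.3
scene long -8 zmax90 64.8 n 24 v -3.6
scene long -4 zmax90 65.1 n 32 v -2.3
scene long 0 zmax90 63.6 n 32 v -2.0
scene long 4 zmax90 62.7 n 30 v -2.3
scene long 8 zmax90 61.9 n 28 v -2.2
scene long 12 zmax90 61.7 n 20 v -2.5
scene long 16 zmax90 61.0 n 2 v -1.2
scene z 22 30 n 141 long -18.4..18.1 v mean -2.8
scene z 35 45 n 88 long -14.0..11.2 v mean -4.0
scene z 45 53 n 62 long -10.9..13.4 v mean -3.7
scene z 53 66 n 164 long -6.4..15.4 v mean -2.5
```

The pan is tilted about 0.2 rad: its -y end sits on the tray's -y rim, and the tab is 2.3 mm off across. I'll regrip, lift, shift +5 mm along the long side and +2.3 mm across, then lower.

Run:
```python
from h import *
go(582,246,110,-11.4)
```

```text
t 8.5 pos [585.5   6.3 187.4] tooly -11.3 -> d [234.3 -50.2  77.7] spin 0.1 j7 -0.40 grip 30.4 F [0.5 0.7 0.5]
```

```bash
python3 -m jog '[{"claw":30,"dx":234,"dy":-50,"dz":40,"spin":0},{"claw":30,"dx":234,"dy":-50,"dz":77,"spin":0},{"claw":30,"dx":234,"dy":-50,"dz":77,"spin":0},{"claw":30,"dx":234,"dy":-50,"dz":77,"spin":0},{"claw":30,"dx":234,"dy":-50,"dz":77,"spin":0},{"claw":30,"dx":234,"dy":-50,"dz":77,"spin":0},{"claw":30,"dx":234,"dy":-50,"dz":77,"spin":0},{"claw":30,"dx":234,"dy":-50,"dz":77,"spin":0},{"claw":30,"dx":234,"dy":-50,"dz":77,"spin":0},{"claw":30,"dx":234,"dy":-50,"dz":77,"spin":0},{"claw":30,"dx":234,"dy":-50,"dz":77,"spin":0}]' 25
cat >> h.py <<'E'
def avg(k=6):
    L=[]
    for _ in range(k): get_image("scene");s=get_state();L.append(np.r_[np.array(s["position"])*1000,s["ft_force"]])
    print("t %.2f"%s["time"],"avg",np.mean(L,0).round(1),"last",L[-1].round(1),"grip %.1f"%(s["grip_width"]*87))
E
python3 - <<'E'
from h import *
avg();go(582,246,53,-11.4)
E
```

```text
time: 9.38
position: [0.5838, 0.2415, 0.1109]
tool_rot: [2.434, 1.985, 0.0]
ft_force: [-0.6, -0.6, -1.1]
grip_width: 0.345
grip_force: 0.0
t 9.68 avg [ 5.835e+02  2.420e+02  1.109e+02 -0.000e+00 -2.000e-01  2.000e-01] last [5.832e+02 2.426e+02 1.108e+02 5.000e-01 3.000e-01 2.000e-01] grip 29.7
t 9.7 pos [583.2 242.6 110.8] tooly -11.5 -> d [ 3.1 -1.9 57.8] spin -0.1 j7 -0.89 grip 29.7 F [0.5 0.3 0.2]
```

```bash
python3 -m jog '[{"claw":30,"dx":3.6,"dy":-2.3,"dz":25,"spin":0},{"claw":30,"dx":3.6,"dy":-2.3,"dz":45,"spin":0},{"claw":30,"dx":3.6,"dy":-2.3,"dz":58,"spin":0},{"claw":30,"dx":3.6,"dy":-2.3,"dz":58,"spin":0},{"claw":30,"dx":3.6,"dy":-2.3,"dz":58,"spin":0},{"claw":0,"dx":3.6,"dy":-2.3,"dz":58,"spin":0},{"claw":0,"dx":3.6,"dy":-2.3,"dz":58,"spin":0},{"claw":0,"dx":3.6,"dy":-2.3,"dz":58,"spin":0},{"claw":0,"dx":3.6,"dy":-2.3,"dz":58,"spin":0},{"claw":0,"dx":3.6,"dy":-2.3,"dz":58,"spin":0}]' 25
python3 -m jog '[{"claw":0,"dx":0,"dy":0,"dz":-6,"spin":0},{"claw":0,"dx":2,"dy":1,"dz":-10,"spin":0},{"claw":0,"dx":4,"dy":2,"dz":-10,"spin":0},{"claw":0,"dx":4,"dy":2,"dz":-10,"spin":0},{"claw":0,"dx":4,"dy":2,"dz":-10,"spin":0},{"claw":0,"dx":4,"dy":2,"dz":-7,"spin":0},{"claw":0,"dx":4,"dy":2,"dz":-4,"spin":0},{"claw":0,"dx":4,"dy":2,"dz":-2,"spin":0},{"claw":0,"dx":4,"dy":2,"dz":0,"spin":0},{"claw":0,"dx":4,"dy":2,"dz":0,"spin":0}]' 25
python3 -c "
from h import *
avg()"
```

```text
time: 10.52
position: [0.582, 0.2474, 0.0533]
tool_rot: [2.432, 1.988, 0.002]
ft_force: [-0.2, -0.1, 2.3]
grip_width: 0.09
grip_force: 25.0
time: 11.35
position: [0.5838, 0.2505, 0.0532]
tool_rot: [2.432, 1.988, -0.002]
ft_force: [-2.6, -1.2, 6.8]
grip_width: 0.085
grip_force: 25.0
t 11.65 avg [583.8 250.5  53.2  -2.5  -1.8   5.5] last [583.8 250.5  53.2  -2.5  -2.3   5.5] grip 7.7
```

```bash
python3 -m jog '[{"claw":0,"dx":0,"dy":0,"dz":1.5,"spin":0},{"claw":0,"dx":-1,"dy":0,"dz":3,"spin":0},{"claw":0,"dx":-2,"dy":0,"dz":3,"spin":0},{"claw":0,"dx":-2,"dy":0,"dz":3,"spin":0},{"claw":25,"dx":-2,"dy":0,"dz":0,"spin":0},{"claw":30,"dx":-2,"dy":0,"dz":0,"spin":0},{"claw":30,"dx":-2,"dy":0,"dz":0,"spin":0},{"claw":30,"dx":-2,"dy":0,"dz":-30,"spin":0},{"claw":30,"dx":-2,"dy":0,"dz":-70,"spin":0},{"claw":30,"dx":-2,"dy":0,"dz":-110,"spin":0},{"claw":30,"dx":-40,"dy":50,"dz":-140,"spin":0},{"claw":30,"dx":-200,"dy":50,"dz":-140,"spin":0},{"claw":30,"dx":-200,"dy":50,"dz":-140,"spin":0},{"claw":30,"dx":-200,"dy":50,"dz":-140,"spin":0},{"claw":30,"dx":-200,"dy":50,"dz":-140,"spin":0},{"claw":30,"dx":-200,"dy":50,"dz":-140,"spin":0},{"claw":30,"dx":-200,"dy":50,"dz":-140,"spin":0}]' 25
cat > tilt.py <<'E'
from h import *
u=np.array([np.cos(np.radians(78.6)),np.sin(np.radians(78.6))]);v=np.array([u[1],-u[0]])
for n in("top","scene"):
    S=[]
    for k in range(2):
        a=get_image(n);P=cloud(a).reshape(-1,3)*1000;c=np.array([585.3,243.2] if n=="top" else [582.5,245.6])
        q=P[(np.hypot(*(P[:,:2]-c).T)<33)&(P[:,2]>19)];S.append(np.c_[(q[:,:2]-c)@u,(q[:,:2]-c)@v,q[:,2]])
    S=np.vstack(S);t=S[S[:,2]>53]
    print(n,[(lo,round(np.percentile(t[m,2],80),1)) for lo in range(-16,20,4) if (m:=(t[:,0]>=lo)&(t[:,0]<lo+4)).sum()>2])
    for lo,hi in((35,45),(45,53),(53,66)):
        m=(S[:,2]>lo)&(S[:,2]<hi)&(abs(S[:,1])<10)&(abs(S[:,0])<19)
        if m.any():print(n,"z",lo,hi,"n",m.sum(),"long %.1f..%.1f"%tuple(np.percentile(S[m,0],[3,97])),"v mean %.1f"%S[m,1].mean())
E
python3 tilt.py; python3 -c "
from h import *
avg(4)"
```

```text
time: 13.07
position: [0.5935, 0.0383, 0.1918]
tool_rot: [2.44, 1.976, -0.004]
ft_force: [-0.5, -1.1, -0.7]
grip_width: 0.345
grip_force: 0.0
top [(-16, np.float64(58.3)), (-12, np.float64(57.8)), (-8, np.float64(58.4)), (-4, np.float64(59.1)), (0, np.float64(58.3)), (4, np.float64(59.1)), (8, np.float64(55.0))]
top z 35 45 n 19 long -14.3..3.9 v mean -4.3
top z 45 53 n 20 long -14.3..4.3 v mean -4.3
top z 53 66 n 66 long -13.1..8.7 v mean -2.2
scene [(-16, np.float64(57.8)), (-12, np.float64(60.0)), (-8, np.float64(60.0)), (-4, np.float64(59.9)), (0, np.float64(59.6)), (4, np.float64(59.5)), (8, np.float64(58.7))]
scene z 35 45 n 55 long -12.6..9.8 v mean -4.8
scene z 45 53 n 44 long -12.8..9.5 v mean -4.6
scene z 53 66 n 91 long -13.4..9.0 v mean -2.5
t 13.47 avg [ 5.932e+02  4.700e+01  1.924e+02  2.000e-01 -1.000e-01 -1.000e-01] last [ 5.933e+02  4.650e+01  1.924e+02  7.000e-01 -5.000e-01  7.000e-01] grip 30.2
```

The pan is now flat: the tab top reads 59 mm along its full length, about 3 mm off centre. The tool can only turn about the vertical, so the cover has to be rolled twice, 90° each time, pivoting in a light grip about a bottom edge. Moving above the cover's far end now.

```bash
python3 -m jog '[{"claw":87,"dx":-150,"dy":50,"dz":0,"spin":54},{"claw":87,"dx":-330,"dy":-20,"dz":0,"spin":54},{"claw":87,"dx":-330,"dy":-10,"dz":0,"spin":54},{"claw":87,"dx":-330,"dy":-10,"dz":0,"spin":54},{"claw":87,"dx":-330,"dy":-10,"dz":0,"spin":54},{"claw":87,"dx":-330,"dy":-10,"dz":0,"spin":54},{"claw":87,"dx":-330,"dy":-10,"dz":30,"spin":54},{"claw":87,"dx":-330,"dy":-10,"dz":60,"spin":54},{"claw":87,"dx":-330,"dy":-10,"dz":60,"spin":54},{"claw":87,"dx":-330,"dy":-10,"dz":60,"spin":54},{"claw":87,"dx":-330,"dy":-10,"dz":60,"spin":54},{"claw":87,"dx":-330,"dy":-10,"dz":60,"spin":54},{"claw":87,"dx":-330,"dy":-10,"dz":60,"spin":54},{"claw":87,"dx":-330,"dy":-10,"dz":60,"spin":54}]' 25
python3 - <<'E'
from h import *
avg(5);go(518.7,-307.6,39,-66.5)
look("c6",(504,-314,40),45,[])
E
```

```text
time: 14.63
position: [0.5198, -0.275, 0.1341]
tool_rot: [3.067, 0.672, 0.003]
ft_force: [-0.3, 0.2, 0.4]
grip_width: 0.995
grip_force: 0.0
t 14.88 avg [ 5.188e+02 -2.759e+02  1.334e+02 -3.000e-01  0.000e+00  1.000e-01] last [ 5.184e+02 -2.763e+02  1.330e+02  2.000e-01  6.000e-01 -2.000e-01] grip 87.0
t 14.9 pos [ 518.4 -276.3  133. ] tooly -65.4 -> d [-12.8  28.5  94. ] spin 1.1 j7 -0.80 grip 87.0 F [ 0.2  0.6 -0.2]
```

View pics/c6.png

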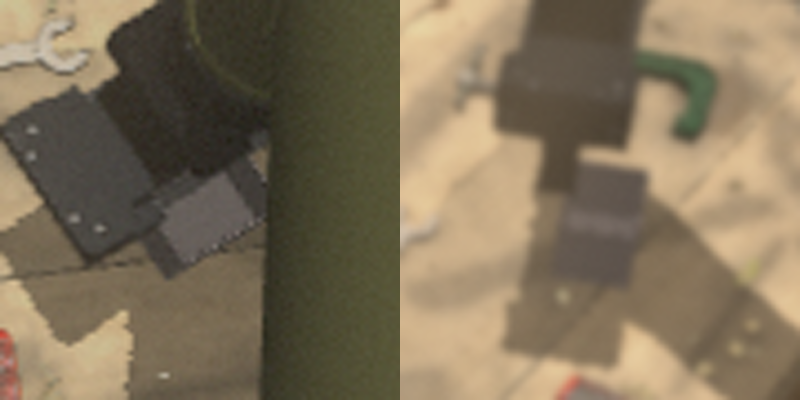

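Top view: the cover (205,220 in the crop) is untouched under the gripper, still offset along the jaw line as computed. Move across, descend, and close lightly.

```bash
python3 -m jog '[{"claw":87,"dx":-13.3,"dy":28.8,"dz":20,"spin":1.1},{"claw":87,"dx":-13.3,"dy":28.8,"dz":30,"spin":1.1},{"claw":87,"dx":-13.3,"dy":28.8,"dz":40,"spin":1.1},{"claw":87,"dx":-13.3,"dy":28.8,"dz":55,"spin":1.1},{"claw":87,"dx":-13.3,"dy":28.8,"dz":70,"spin":1.1},{"claw":87,"dx":-13.3,"dy":28.8,"dz":85,"spin":1.1},{"claw":87,"dx":-13.3,"dy":28.8,"dz":94,"spin":1.1},{"claw":87,"dx":-13.3,"dy":28.8,"dz":94,"spin":1.1},{"claw":87,"dx":-13.3,"dy":28.8,"dz":94,"spin":1.1},{"claw":50,"dx":-13.3,"dy":28.8,"dz":94,"spin":1.1},{"claw":50,"dx":-13.3,"dy":28.8,"dz":94,"spin":1.1},{"claw":50,"dx":-13.3,"dy":28.8,"dz":94,"spin":1.1},{"claw":50,"dx":-13.3,"dy":28.8,"dz":94,"spin":1.1},{"claw":50,"dx":-13.3,"dy":28.8,"dz":94,"spin":1.1}]' 6
python3 -c "
from h import *
avg(4)"
```

```text
time: 16.15
position: [0.5183, -0.3087, 0.0393]
tool_rot: [3.075, 0.638, 0.001]
ft_force: [-0.0, 0.2, 1.3]
grip_width: 0.759
grip_force: 6.0
t 16.35 avg [ 5.183e+02 -3.087e+02  3.930e+01 -4.000e-01 -1.000e-01  3.400e+00] last [ 518.3 -308.7   39.3   -0.8    1.     4.3] grip 66.1
```

```bash
python3 -m jog '[{"claw":50,"dx":-4,"dy":0,"dz":-4,"spin":0},{"claw":50,"dx":-10,"dy":0,"dz":-9,"spin":0},{"claw":50,"dx":-16.6,"dy":0,"dz":-13,"spin":0},{"claw":50,"dx":-24,"dy":0,"dz":-16,"spin":0},{"claw":50,"dx":-31,"dy":0,"dz":-18,"spin":0},{"claw":50,"dx":-39,"dy":0,"dz":-18.5,"spin":0},{"claw":50,"dx":-39,"dy":0,"dz":-18.5,"spin":0}]' 6
cat >> h.py <<'E'
def prof(s0,s1,half=45,step=6,names=("top","scene"),c=(504,-314),a=23.5):
    "height profile (90 pct) along s for strip |l|<half about the cover's start; also s extent by height"
    u=np.array([np.cos(np.radians(a)),np.sin(np.radians(a))]);v=np.array([u[1],-u[0]])
    for n in names:
        P=cloud(get_image(n)).reshape(-1,3)*1000;d=P[:,:2]-np.array(c)-(np.array([1.8,-2]) if n=="top" else np.array([-1.8,2]))
        s=d@u;l=d@v;m0=(abs(l)<half)&(P[:,2]>5)&(P[:,2]<90)
        print(n,[(k,int(m.sum()),round(float(np.percentile(P[m,2],90)),1)) for k in range(s0,s1,step) if (m:=m0&(s>=k)&(s<k+step)).sum()>2])
E
python3 -c "
from h import *
avg(2);prof(-60,40,20)"
```

```text
time: 16.93
position: [0.4797, -0.3256, 0.057]
tool_rot: [3.076, 0.634, -0.003]
ft_force: [-0.6, -1.3, -2.7]
grip_width: 0.759
grip_force: 6.0
t 17.03 avg [ 4.811e+02 -3.246e+02  5.700e+01  2.000e-01  8.000e-01 -1.800e+00] last [ 481.5 -324.3   57.     0.     1.    -1.9] grip 65.7
top [(-60, 11, 18.8)]
scene []
```

Run:
```python
from h import *
o=[]
for n in("scene","top"):
    a=get_image(n);p=pix(a,[[.47,-.33,.04]])[0].astype(int);h=45
    o.append(cv2.resize(a["frame"][p[1]-h:p[1]+h,p[0]-h:p[0]+h,::-1],(400,400),interpolation=cv2.INTER_CUBIC))
cv2.imwrite("pics/c7.png",np.hstack(o))
```

```text
(no output)
```

View pics/c7.png

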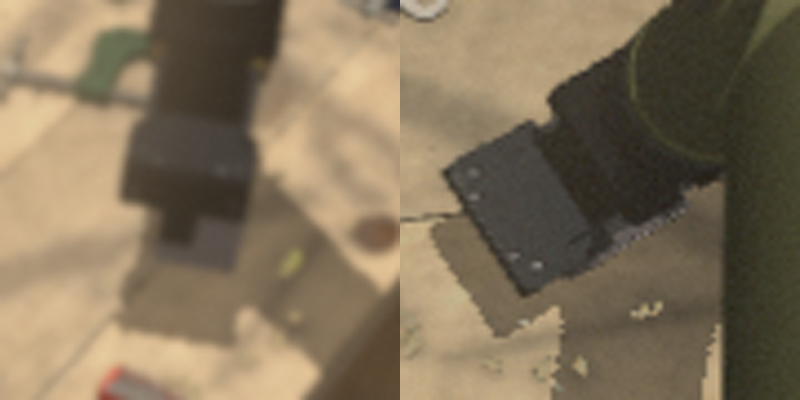

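Scene crop: one flat face of the cover shows below the finger (160–245, 200–270), and whether it has rotated is unclear. I fit that face's plane and average the force.

Run:
```python
from h import *
A=[]
for k in range(4):
    a=get_image("scene");C=cloud(a)*1000;p=pix(a,[[.47,-.33,.04]])[0].astype(int);A.append(C);
C=np.nanmean(A,0)
u=np.array([.917,.399]);v=np.array([.399,-.917])
for r in range(205,285,9):
    row=[]
    for c in (165,180,195,205,215,225,235,245):
        q=C[p[1]-45+int(r/4.444),p[0]-45+int(c/4.444)];d=q[:2]-[502.2,-312];row.append("%4.0f,%4.0f,%3.0f"%(d@u,d@v,q[2]))
    print(r,"|".join(row))
avg(6)
```

```text
205  -14, -87,117| -22, -86,118| -29, -86,120| -37, -86,121| -42, -86,123| -47, -86,123| -52, -86,125| -65,  35, 14
214  -15, -43, 67| -23, -42, 69| -30, -86,113| -38, -87,115| -43, -88,117| -48, -87,117| -57,  22, 16| -60, -88,121
223  -16, -40, 58| -24, -42, 61| -32, -43, 64| -40, -32, 55| -46, -33, 58| -51, -32, 59| -56, -32, 60| -64, -33, 63
232  -17, -42, 52| -25, -43, 54| -33, -42, 55| -41, -33, 49| -47, -33, 50| -52, -33, 52| -57, -32, 52| -69,  26, -2
241  -18, -41, 43| -26, -41, 45| -34, -44, 50| -42, -33, 41| -48, -33, 43| -53, -33, 44| -59, -33, 45| -70,  18, -2
250  -19, -33, 28| -27, -34, 30| -35, -33, 32| -44, -34, 34| -49, -33, 35| -54, -32, 36| -60, -34, 39| -70,   9, -1
259  -20, -35, 22| -28, -32, 21| -36, -33, 24| -45, -33, 26| -50, -32, 27| -56, -32, 28| -61, -33, 30| -71,   1, -2
268  -21, -19, -3| -29, -18, -1| -38, -34, 16| -46, -34, 19| -51, -33, 19| -57, -34, 22| -62, -33, 22| -72,  -8, -1
277  -22, -28, -1| -30, -24, -3| -39, -24, -2| -47, -22, -1| -53, -19, -3| -59, -18, -2| -64, -17, -2| -73, -15, -1
t 17.73 avg [ 4.822e+02 -3.238e+02  5.700e+01 -3.000e-01 -0.000e+00 -1.800e+00] last [ 4.821e+02 -3.239e+02  5.710e+01 -3.000e-01 -6.000e-01 -2.100e+00] grip 65.9
```

The grip held the cover rigid: it lifted 18 mm level, unrotated. I'll put it back slightly further out, then regrip at the very edge with only the fingertips at 3 N, so gravity can pivot it.

```bash
python3 -m jog '[{"claw":50,"dx":15,"dy":0,"dz":0,"spin":0},{"claw":50,"dx":30,"dy":0,"dz":0,"spin":0},{"claw":50,"dx":42,"dy":0,"dz":6,"spin":0},{"claw":50,"dx":50,"dy":0,"dz":12,"spin":0},{"claw":50,"dx":50,"dy":0,"dz":16,"spin":0},{"claw":50,"dx":50,"dy":0,"dz":18,"spin":0},{"claw":50,"dx":50,"dy":0,"dz":18,"spin":0},{"claw":80,"dx":50,"dy":0,"dz":18,"spin":0},{"claw":80,"dx":50,"dy":0,"dz":18,"spin":0},{"claw":80,"dx":50,"dy":0,"dz":18,"spin":0},{"claw":80,"dx":60,"dy":0,"dz":7,"spin":0},{"claw":80,"dx":60,"dy":0,"dz":7,"spin":0},{"claw":80,"dx":60,"dy":0,"dz":7,"spin":0},{"claw":50,"dx":60,"dy":0,"dz":7,"spin":0},{"claw":50,"dx":60,"dy":0,"dz":7,"spin":0},{"claw":50,"dx":60,"dy":0,"dz":7,"spin":0},{"claw":50,"dx":60,"dy":0,"dz":7,"spin":0},{"claw":50,"dx":60,"dy":0,"dz":7,"spin":0}]' 3
cat >> h.py <<'E'
def face(s0=-140,s1=60,fine=8):
    "outline of the +y end face (l about -33) of the cover in scene view: per s bin zmin,zmax"
    A=[cloud(get_image("scene"))*1000 for _ in range(3)];C=np.nanmean(A,0).reshape(-1,3)
    u=np.array([.917,.399]);v=np.array([.399,-.917]);d=C[:,:2]-[502.2,-312];s=d@u;l=d@v
    m0=(abs(l+33)<4)&(C[:,2]>4)&(C[:,2]<85)
    print([(k,int(m.sum()),int(C[m,2].min()),int(C[m,2].max())) for k in range(s0,s1,fine) if (m:=m0&(s>=k)&(s<k+fine)).sum()>1])
E
python3 -c "
from h import *
avg(3);face()"
```

```text
time: 19.23
position: [0.5368, -0.3, 0.0498]
tool_rot: [-3.076, -0.638, 0.001]
ft_force: [-0.2, -0.7, -0.2]
grip_width: 0.758
grip_force: 3.0
t 19.38 avg [ 5.368e+02 -3.000e+02  4.980e+01 -5.000e-01  4.000e-01 -1.000e+00] last [ 5.368e+02 -3.000e+02  4.980e+01 -5.000e-01 -2.000e-01 -1.100e+00] grip 65.7
[(-20, 8, 4, 46), (-12, 29, 6, 46), (-4, 32, 6, 47), (4, 32, 4, 45), (12, 30, 6, 46), (20, 24, 4, 46), (28, 15, 6, 23), (36, 4, 4, 18)]
```

```bash
python3 -m jog '[{"claw":50,"dx":-3,"dy":0,"dz":-3,"spin":0},{"claw":50,"dx":-6.5,"dy":0,"dz":-6,"spin":0},{"claw":50,"dx":-10,"dy":0,"dz":-9,"spin":0},{"claw":50,"dx":-13.6,"dy":0,"dz":-11,"spin":0},{"claw":50,"dx":-17.5,"dy":0,"dz":-13.5,"spin":0},{"claw":50,"dx":-21.4,"dy":0,"dz":-15.5,"spin":0},{"claw":50,"dx":-25.5,"dy":0,"dz":-17,"spin":0},{"claw":50,"dx":-29.6,"dy":0,"dz":-18.5,"spin":0},{"claw":50,"dx":-29.6,"dy":0,"dz":-18.5,"spin":0}]' 3
python3 -c "
from h import *
avg(3);face()"
```

```text
time: 20.28
position: [0.5089, -0.3127, 0.0688]
tool_rot: [3.076, 0.636, -0.001]
ft_force: [0.4, -0.4, -1.5]
grip_width: 0.756
grip_force: 3.0
t 20.43 avg [ 5.097e+02 -3.120e+02  6.860e+01  2.000e-01 -6.000e-01 -2.300e+00] last [ 510.  -311.7   68.5    0.    -0.8   -2.2] grip 65.9
[(-44, 3, 39, 44), (-36, 18, 16, 47), (-28, 33, 4, 51), (-20, 38, 6, 54), (-12, 36, 8, 61), (-4, 25, 10, 44), (4, 23, 12, 44), (12, 19, 17, 42), (20, 8, 20, 34)]
```

The cover turned only about 20° in the light grip, since its centre of mass is already nearly below that grip point. New approach: grip at the near top edge, directly over the pivot edge, then press down and drag so the bench edge rolls it over. First reverse the motion and release.

```bash
python3 -m jog '[{"claw":50,"dx":8,"dy":0,"dz":3,"spin":0},{"claw":50,"dx":16,"dy":0,"dz":8,"spin":0},{"claw":50,"dx":24,"dy":0,"dz":14,"spin":0},{"claw":50,"dx":30,"dy":0,"dz":18,"spin":0},{"claw":50,"dx":30,"dy":0,"dz":18,"spin":0},{"claw":80,"dx":30,"dy":0,"dz":18,"spin":0},{"claw":80,"dx":30,"dy":0,"dz":18,"spin":0},{"claw":80,"dx":30,"dy":0,"dz":-10,"spin":0},{"claw":80,"dx":-5,"dy":0,"dz":-10,"spin":0},{"claw":80,"dx":-18,"dy":0,"dz":-10,"spin":0},{"claw":80,"dx":-18,"dy":0,"dz":-10,"spin":0},{"claw":80,"dx":-18,"dy":0,"dz":-10,"spin":0}]' 3
python3 -c "
from h import *
avg(3);face(fine=4);prof(-40,60,20,4,('top',))"
```

```text
time: 21.58
position: [0.4923, -0.3198, 0.0783]
tool_rot: [3.077, 0.634, -0.001]
ft_force: [0.0, -0.2, -0.5]
grip_width: 0.913
grip_force: 0.0
t 21.73 avg [ 4.939e+02 -3.184e+02  7.830e+01  4.000e-01  9.000e-01  1.000e-01] last [ 4.943e+02 -3.180e+02  7.830e+01  1.000e-01  8.000e-01 -1.000e-01] grip 79.9
[(-16, 4, 6, 35), (-12, 16, 6, 46), (-8, 14, 5, 46), (-4, 16, 7, 44), (0, 15, 6, 46), (4, 16, 5, 44), (8, 16, 4, 45), (12, 13, 8, 43), (16, 16, 5, 45), (20, 16, 5, 46), (24, 14, 5, 46), (28, 16, 7, 44), (32, 14, 8, 46), (36, 12, 6, 45)]
top [(36, 20, 47.8)]
```

```bash
python3 -m jog '[{"claw":80,"dx":1,"dy":0,"dz":15,"spin":0},{"claw":80,"dx":1,"dy":0,"dz":26,"spin":0},{"claw":80,"dx":1,"dy":0,"dz":26,"spin":0},{"claw":80,"dx":1,"dy":0,"dz":26,"spin":0},{"claw":50,"dx":1,"dy":0,"dz":26,"spin":0},{"claw":50,"dx":1,"dy":0,"dz":26,"spin":0},{"claw":50,"dx":1,"dy":0,"dz":26,"spin":0},{"claw":50,"dx":1,"dy":0,"dz":26,"spin":0},{"claw":50,"dx":0,"dy":0,"dz":27.5,"spin":0},{"claw":50,"dx":-3,"dy":0,"dz":28.5,"spin":0},{"claw":50,"dx":-6,"dy":0,"dz":28.5,"spin":0},{"claw":50,"dx":-10,"dy":0,"dz":28.5,"spin":0},{"claw":50,"dx":-14,"dy":0,"dz":29,"spin":0},{"claw":50,"dx":-14,"dy":0,"dz":29,"spin":0}]' 6
python3 -c "
from h import *
avg(3);face(fine=6)"
```

```text
time: 23.1
position: [0.4797, -0.3254, 0.0498]
tool_rot: [3.076, 0.637, -0.001]
ft_force: [0.4, -0.4, 4.7]
grip_width: 0.756
grip_force: 6.0
t 23.25 avg [ 4.801e+02 -3.252e+02  4.990e+01 -1.200e+00 -1.000e-01  5.400e+00] last [ 480.2 -325.2   49.9   -0.9   -0.6    5.2] grip 65.9
[(-20, 11, 9, 38), (-14, 25, 4, 49), (-8, 26, 4, 51), (-2, 26, 6, 51), (4, 27, 4, 53), (10, 28, 6, 57), (16, 28, 9, 60), (22, 21, 11, 55), (28, 9, 14, 36)]
```

It works: the cover is tilted about 16° and pivoting on the edge. Continuing the arc.

```bash
python3 -m jog '[{"claw":50,"dx":-4,"dy":0,"dz":1,"spin":0},{"claw":50,"dx":-7.5,"dy":0,"dz":2,"spin":0},{"claw":50,"dx":-11,"dy":0,"dz":3.5,"spin":0},{"claw":50,"dx":-14.5,"dy":0,"dz":5.5,"spin":0},{"claw":50,"dx":-17.5,"dy":0,"dz":7.5,"spin":0},{"claw":50,"dx":-20.5,"dy":0,"dz":9.5,"spin":0},{"claw":50,"dx":-23.5,"dy":0,"dz":12,"spin":0},{"claw":50,"dx":-26,"dy":0,"dz":15,"spin":0},{"claw":50,"dx":-26,"dy":0,"dz":15,"spin":0}]' 6
python3 -c "
from h import *
avg(3);face(fine=6)"
```

```text
time: 24.15
position: [0.4555, -0.3351, 0.0336]
tool_rot: [-3.076, -0.637, 0.002]
ft_force: [0.2, -0.9, -0.3]
grip_width: 0.755
grip_force: 6.0
t 24.30 avg [ 455.8 -334.9   34.    -0.5   -0.8   -0.5] last [ 455.9 -334.8   34.1   -1.5   -1.3   -1. ] grip 65.8
[(-44, 7, 17, 33), (-38, 14, 10, 36), (-32, 15, 7, 34), (-26, 16, 6, 35), (-20, 19, 5, 60), (-14, 30, 6, 58), (-8, 25, 8, 54), (-2, 19, 21, 52), (4, 13, 25, 49), (10, 2, 39, 43)]
```

Tilt is now about 60–65°, past the balance point. Release so it settles on its side.

```bash
python3 -m jog '[{"claw":50,"dx":-3,"dy":0,"dz":3,"spin":0},{"claw":50,"dx":-5,"dy":0,"dz":7,"spin":0},{"claw":50,"dx":-5,"dy":0,"dz":7,"spin":0},{"claw":82,"dx":-5,"dy":0,"dz":7,"spin":0},{"claw":82,"dx":-5,"dy":0,"dz":7,"spin":0},{"claw":82,"dx":-5,"dy":0,"dz":7,"spin":0},{"claw":82,"dx":-5,"dy":0,"dz":-20,"spin":0},{"claw":82,"dx":-5,"dy":0,"dz":-50,"spin":0},{"claw":82,"dx":30,"dy":0,"dz":-50,"spin":0},{"claw":82,"dx":30,"dy":0,"dz":-50,"spin":0},{"claw":82,"dx":30,"dy":0,"dz":-50,"spin":0}]' 6
python3 -c "
from h import *
avg(3);face(fine=4)"
```

```text
time: 25.37
position: [0.4866, -0.3214, 0.0854]
tool_rot: [3.074, 0.644, 0.004]
ft_force: [-0.4, 0.6, -0.8]
grip_width: 0.94
grip_force: 0.0
t 25.52 avg [ 4.840e+02 -3.227e+02  8.420e+01 -5.000e-01 -1.000e-01  3.000e-01] last [ 4.834e+02 -3.231e+02  8.390e+01 -1.000e-01 -3.000e-01  7.000e-01] grip 82.1
[(-64, 14, 5, 49), (-60, 17, 4, 50), (-56, 20, 8, 51), (-52, 16, 4, 48), (-48, 19, 6, 49), (-44, 16, 8, 49), (-40, 17, 4, 48), (-36, 20, 5, 50), (-32, 16, 5, 51), (-28, 16, 8, 48), (-24, 18, 4, 52), (-20, 17, 6, 49), (-16, 5, 6, 50)]
```

The cover stands on its side: it spans 48 mm and is 52 mm tall. I carry it 60 mm away from the bench's front edge before the second roll.

```bash
python3 -m jog '[{"claw":82,"dx":-17.5,"dy":0,"dz":20,"spin":0},{"claw":82,"dx":-17.5,"dy":0,"dz":42,"spin":0},{"claw":82,"dx":-17.5,"dy":0,"dz":50,"spin":0},{"claw":82,"dx":-17.5,"dy":0,"dz":50,"spin":0},{"claw":50,"dx":-17.5,"dy":0,"dz":50,"spin":0},{"claw":50,"dx":-17.5,"dy":0,"dz":50,"spin":0},{"claw":50,"dx":-17.5,"dy":0,"dz":50,"spin":0},{"claw":50,"dx":-17.5,"dy":0,"dz":50,"spin":0},{"claw":50,"dx":-17.5,"dy":0,"dz":42,"spin":0},{"claw":50,"dx":0,"dy":0,"dz":42,"spin":0},{"claw":50,"dx":22,"dy":0,"dz":42,"spin":0},{"claw":50,"dx":42,"dy":0,"dz":42,"spin":0},{"claw":50,"dx":42,"dy":0,"dz":44,"spin":0},{"claw":50,"dx":42,"dy":0,"dz":47,"spin":0},{"claw":50,"dx":42,"dy":0,"dz":49.5,"spin":0},{"claw":50,"dx":42,"dy":0,"dz":49.5,"spin":0},{"claw":82,"dx":42,"dy":0,"dz":49.5,"spin":0},{"claw":82,"dx":42,"dy":0,"dz":49.5,"spin":0},{"claw":82,"dx":42,"dy":0,"dz":20,"spin":0},{"claw":82,"dx":25,"dy":0,"dz":10,"spin":0}]' 15
python3 -c "
from h import *
avg(5);face(fine=4)"
```

```text
time: 27.33
position: [0.5105, -0.3118, 0.077]
tool_rot: [3.074, 0.643, 0.007]
ft_force: [1.0, -0.3, 1.2]
grip_width: 0.919
grip_force: 0.0
t 27.58 avg [ 5.065e+02 -3.149e+02  7.570e+01 -5.000e-01 -4.000e-01  3.000e-01] last [ 5.067e+02 -3.131e+02  7.390e+01  8.000e-01 -3.000e-01  1.100e+00] grip 81.7
[(-8, 2, 22, 26), (-4, 15, 6, 39), (0, 11, 7, 37), (4, 15, 4, 41), (8, 13, 9, 42), (12, 14, 8, 48), (16, 17, 5, 50), (20, 18, 4, 49), (24, 16, 9, 50), (28, 17, 7, 49), (32, 19, 7, 51), (36, 17, 5, 50), (40, 15, 4, 49)]
```

```bash
python3 -m jog '[{"claw":82,"dx":-2.5,"dy":0,"dz":12,"spin":0},{"claw":82,"dx":-2.5,"dy":0,"dz":18,"spin":0},{"claw":82,"dx":-2.5,"dy":0,"dz":18,"spin":0},{"claw":50,"dx":-2.5,"dy":0,"dz":18,"spin":0},{"claw":50,"dx":-2.5,"dy":0,"dz":18,"spin":0},{"claw":50,"dx":-2.5,"dy":0,"dz":18,"spin":0},{"claw":50,"dx":-2.5,"dy":0,"dz":18,"spin":0},{"claw":50,"dx":-3.5,"dy":0,"dz":19.5,"spin":0},{"claw":50,"dx":-6.5,"dy":0,"dz":20.5,"spin":0},{"claw":50,"dx":-10,"dy":0,"dz":20.5,"spin":0},{"claw":50,"dx":-14,"dy":0,"dz":20.5,"spin":0},{"claw":50,"dx":-18,"dy":0,"dz":21,"spin":0},{"claw":50,"dx":-18,"dy":0,"dz":21,"spin":0}]' 6
python3 -c "
from h import *
avg(3);face(fine=6)"
```

```text
time: 28.82
position: [0.4899, -0.3208, 0.054]
tool_rot: [3.076, 0.637, -0.001]
ft_force: [-0.9, 1.2, 6.2]
grip_width: 0.759
grip_force: 6.0
t 28.97 avg [ 490.1 -320.7   54.1   -0.6    2.     6.6] last [ 4.901e+02 -3.207e+02  5.410e+01  2.000e-01  1.500e+00  6.900e+00] grip 66.1
[(-14, 8, 13, 29), (-8, 18, 7, 52), (-2, 28, 5, 54), (4, 29, 4, 57), (10, 29, 6, 56), (16, 28, 6, 57), (22, 26, 8, 58), (28, 18, 9, 45), (34, 9, 10, 32)]
```

```bash
python3 -m jog '[{"claw":50,"dx":-3.5,"dy":0,"dz":1,"spin":0},{"claw":50,"dx":-7,"dy":0,"dz":2,"spin":0},{"claw":50,"dx":-10,"dy":0,"dz":3,"spin":0},{"claw":50,"dx":-13,"dy":0,"dz":4,"spin":0},{"claw":50,"dx":-16,"dy":0,"dz":5.5,"spin":0},{"claw":50,"dx":-19,"dy":0,"dz":7.5,"spin":0},{"claw":50,"dx":-22,"dy":0,"dz":9.5,"spin":0},{"claw":50,"dx":-25,"dy":0,"dz":12,"spin":0},{"claw":50,"dx":-28,"dy":0,"dz":15,"spin":0},{"claw":50,"dx":-30,"dy":0,"dz":17,"spin":0},{"claw":50,"dx":-30,"dy":0,"dz":17,"spin":0}]' 6
python3 -c "
from h import *
avg(3);face(fine=6)"
```

```text
time: 30.03
position: [0.4621, -0.3324, 0.0357]
tool_rot: [-3.076, -0.637, 0.002]
ft_force: [-0.1, -1.2, -0.9]
grip_width: 0.758
grip_force: 6.0
t 30.18 avg [ 4.624e+02 -3.319e+02  3.590e+01 -3.000e-01  8.000e-01 -1.400e+00] last [ 4.625e+02 -3.317e+02  3.600e+01 -3.000e-01  1.700e+00 -2.000e+00] grip 65.8
[(-38, 5, 14, 30), (-32, 13, 14, 36), (-26, 16, 12, 37), (-20, 17, 6, 34), (-14, 19, 4, 38), (-8, 26, 4, 55), (-2, 26, 5, 52), (4, 17, 17, 48), (10, 10, 27, 44), (16, 3, 35, 41)]
```

```bash
python3 -m jog '[{"claw":50,"dx":-3,"dy":0,"dz":3,"spin":0},{"claw":50,"dx":-6,"dy":0,"dz":7,"spin":0},{"claw":50,"dx":-7,"dy":0,"dz":9,"spin":0},{"claw":50,"dx":-7,"dy":0,"dz":9,"spin":0},{"claw":82,"dx":-7,"dy":0,"dz":9,"spin":0},{"claw":82,"dx":-7,"dy":0,"dz":9,"spin":0},{"claw":82,"dx":-7,"dy":0,"dz":9,"spin":0},{"claw":82,"dx":-7,"dy":0,"dz":-20,"spin":0},{"claw":82,"dx":-7,"dy":0,"dz":-60,"spin":0},{"claw":82,"dx":30,"dy":0,"dz":-90,"spin":0},{"claw":82,"dx":70,"dy":0,"dz":-90,"spin":0},{"claw":82,"dx":110,"dy":0,"dz":-90,"spin":0},{"claw":82,"dx":110,"dy":0,"dz":-90,"spin":0},{"claw":82,"dx":110,"dy":0,"dz":-90,"spin":0},{"claw":82,"dx":110,"dy":0,"dz":-90,"spin":0}]' 6
python3 - <<'E'
from h import *
avg(4);face(fine=4)
look("c8",(474,-327,40),30,[("cover",30,70,60),("top",44,56,60)])
E
```

```text
time: 31.58
position: [0.5636, -0.2883, 0.126]
tool_rot: [-3.076, -0.639, 0.002]
ft_force: [0.2, -0.3, 0.7]
grip_width: 0.942
grip_force: 0.0
t 31.78 avg [ 5.626e+02 -2.897e+02  1.262e+02 -2.000e-01 -5.000e-01  5.000e-01] last [ 5.627e+02 -2.898e+02  1.264e+02 -1.000e-01  1.000e-01  8.000e-01] grip 82.1
[(-60, 5, 5, 41), (-56, 17, 6, 46), (-52, 16, 7, 47), (-48, 17, 6, 47), (-44, 16, 5, 45), (-40, 15, 8, 47), (-36, 19, 6, 47), (-32, 15, 5, 46), (-28, 17, 6, 45), (-24, 15, 6, 46), (-20, 16, 7, 46), (-16, 16, 7, 46), (-12, 17, 5, 46), (-8, 12, 7, 46)]
top cover 580 [ 477.  -326.3] 67.3 51.5 long-axis deg -66.3 z pct [40.  46.8 49.6] mean [ 476.2 -323.    46.2]
top top 508 [ 477.1 -326.6] 66.4 51.5 long-axis deg -66.3 z pct [44.8 47.  49.7] mean [ 477.1 -324.8   47.2]
scene cover 361 [ 473.1 -323. ] 72.5 52.0 long-axis deg -66.3 z pct [34.7 45.8 48.2] mean [ 470.9 -317.3   44.6]
scene top 275 [ 473.5 -324. ] 70.6 51.7 long-axis deg -66.9 z pct [44.4 46.2 48.5] mean [ 472.6 -321.4   46.4]
```

View pics/c8.png

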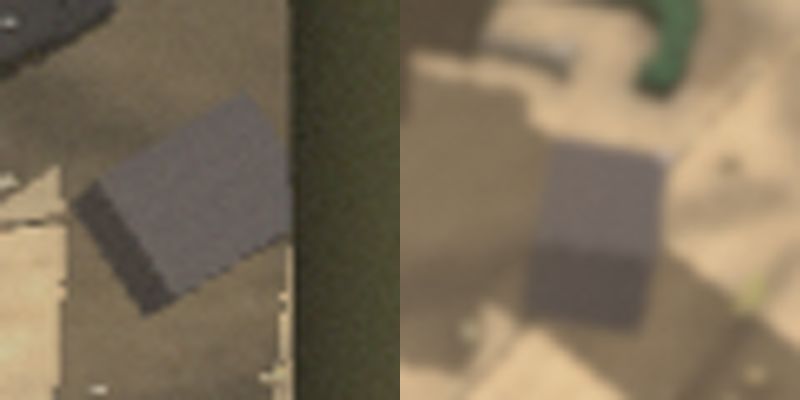

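Flipped: the closed face is up at z≈47 in both views (upper face centred near (190,195) left and (605,195) right). Relative to the tray, both cameras put the cover (108.5, 570) mm away and 35° off in yaw. I grip it across the short side, at its centre.

```bash
python3 -m jog '[{"claw":82,"dx":-40,"dy":0,"dz":0,"spin":-90},{"claw":82,"dx":-95,"dy":-2,"dz":0,"spin":-90},{"claw":82,"dx":-95,"dy":-2,"dz":0,"spin":-90},{"claw":82,"dx":-95,"dy":-2,"dz":0,"spin":-90},{"claw":82,"dx":-95,"dy":-2,"dz":0,"spin":-90},{"claw":82,"dx":-95,"dy":-2,"dz":0,"spin":-90},{"claw":82,"dx":-95,"dy":-2,"dz":0,"spin":-90},{"claw":82,"dx":-95,"dy":-2,"dz":0,"spin":-90},{"claw":82,"dx":-95,"dy":-2,"dz":0,"spin":-90},{"claw":82,"dx":-95,"dy":-2,"dz":0,"spin":-90},{"claw":82,"dx":-95,"dy":-2,"dz":0,"spin":-90},{"claw":82,"dx":-95,"dy":-2,"dz":0,"spin":-90},{"claw":82,"dx":-95,"dy":-2,"dz":0,"spin":-90},{"claw":82,"dx":-95,"dy":-2,"dz":0,"spin":-90},{"claw":82,"dx":-95,"dy":-2,"dz":0,"spin":-90},{"claw":82,"dx":-95,"dy":-2,"dz":0,"spin":-90},{"claw":82,"dx":-95,"dy":-2,"dz":0,"spin":-90}]' 20
python3 - <<'E'
from h import *
avg(5);go(475.2,-325.8,30,23.6)
E
```

```text
time: 33.45
position: [0.4762, -0.3243, 0.1266]
tool_rot: [1.726, 2.625, -0.0]
ft_force: [-0.3, -0.9, -0.7]
grip_width: 0.94
grip_force: 0.0
t 33.70 avg [ 4.762e+02 -3.242e+02  1.266e+02 -3.000e-01 -1.000e-01 -3.000e-01] last [ 4.762e+02 -3.242e+02  1.266e+02 -1.000e+00 -1.000e-01 -6.000e-01] grip 81.7
t 33.7 pos [ 476.2 -324.2  126.6] tooly 23.4 -> d [-1.  -1.5 96.6] spin -0.2 j7 0.80 grip 81.7 F [-1.  -0.1 -0.6]
```

```bash
python3 -m jog '[{"claw":82,"dx":-1,"dy":-1.5,"dz":30,"spin":0},{"claw":82,"dx":-1,"dy":-1.5,"dz":60,"spin":0},{"claw":82,"dx":-1,"dy":-1.5,"dz":80,"spin":0},{"claw":82,"dx":-1,"dy":-1.5,"dz":96,"spin":0},{"claw":82,"dx":-1,"dy":-1.5,"dz":96,"spin":0},{"claw":82,"dx":-1,"dy":-1.5,"dz":96,"spin":0},{"claw":40,"dx":-1,"dy":-1.5,"dz":96,"spin":0},{"claw":40,"dx":-1,"dy":-1.5,"dz":96,"spin":0},{"claw":40,"dx":-1,"dy":-1.5,"dz":96,"spin":0},{"claw":40,"dx":-1,"dy":-1.5,"dz":96,"spin":0},{"claw":40,"dx":-1,"dy":-1.5,"dz":96,"spin":0}]' 20
python3 -c "
from h import *
avg(3)"
python3 -m jog '[{"claw":40,"dx":0,"dy":0,"dz":-30,"spin":0},{"claw":40,"dx":0,"dy":0,"dz":-60,"spin":0},{"claw":40,"dx":0,"dy":0,"dz":-90,"spin":0},{"claw":40,"dx":0,"dy":0,"dz":-110,"spin":0},{"claw":40,"dx":0,"dy":0,"dz":-110,"spin":0},{"claw":40,"dx":0,"dy":0,"dz":-110,"spin":0}]' 20
python3 -c "
from h import *
avg(5);go(583.7,244.6,110,-11.4)"
```

```text
time: 34.62
position: [0.4755, -0.3261, 0.0313]
tool_rot: [1.723, 2.625, -0.001]
ft_force: [0.1, 0.2, 0.6]
grip_width: 0.645
grip_force: 0.0
t 34.77 avg [ 475.5 -326.    31.1    0.5    0.5    1.3] last [ 4.755e+02 -3.260e+02  3.110e+01 -3.000e-01  5.000e-01  2.700e+00] grip 51.9
time: 35.27
position: [0.4754, -0.3261, 0.141]
tool_rot: [1.723, 2.625, -0.001]
ft_force: [-0.2, -0.2, -2.5]
grip_width: 0.596
grip_force: 20.0
t 35.52 avg [ 4.741e+02 -3.253e+02  1.387e+02 -6.000e-01 -1.000e-01 -2.300e+00] last [ 4.741e+02 -3.252e+02  1.386e+02 -5.000e-01 -1.000e-01 -2.700e+00] grip 51.8
t 35.5 pos [ 474.1 -325.2  138.6] tooly 23.4 -> d [479.1 327.3  29.6] spin 34.8 j7 0.81 grip 51.8 F [-0.5 -0.1 -2.7]
```

```bash
python3 -m jog '[{"claw":40,"dx":479,"dy":327,"dz":0,"spin":35},{"claw":40,"dx":479,"dy":327,"dz":0,"spin":35},{"claw":40,"dx":479,"dy":327,"dz":0,"spin":35},{"claw":40,"dx":479,"dy":327,"dz":0,"spin":35},{"claw":40,"dx":479,"dy":327,"dz":0,"spin":35},{"claw":40,"dx":479,"dy":327,"dz":0,"spin":35},{"claw":40,"dx":479,"dy":327,"dz":0,"spin":35},{"claw":40,"dx":479,"dy":327,"dz":0,"spin":35},{"claw":40,"dx":479,"dy":327,"dz":0,"spin":35},{"claw":40,"dx":479,"dy":327,"dz":0,"spin":35},{"claw":40,"dx":479,"dy":327,"dz":0,"spin":35},{"claw":40,"dx":479,"dy":327,"dz":0,"spin":35},{"claw":40,"dx":479,"dy":327,"dz":0,"spin":35},{"claw":40,"dx":479,"dy":327,"dz":0,"spin":35},{"claw":40,"dx":479,"dy":327,"dz":0,"spin":35},{"claw":40,"dx":479,"dy":327,"dz":0,"spin":35},{"claw":40,"dx":479,"dy":327,"dz":0,"spin":35},{"claw":40,"dx":479,"dy":327,"dz":0,"spin":35},{"claw":40,"dx":479,"dy":327,"dz":0,"spin":35},{"claw":40,"dx":479,"dy":327,"dz":0,"spin":35}]' 20
python3 -c "
from h import *
avg(8);go(584,244.3,46,-11.4)"
```

```text
time: 37.18
position: [0.5851, 0.2417, 0.1403]
tool_rot: [2.436, 1.983, -0.001]
ft_force: [0.8, 0.4, -1.2]
grip_width: 0.597
grip_force: 20.0
t 37.58 avg [ 5.848e+02  2.430e+02  1.406e+02  1.000e-01  0.000e+00 -2.200e+00] last [584.7 243.7 140.6   1.1   0.6  -2.6] grip 51.7
t 37.6 pos [584.7 243.7 140.6] tooly -11.6 -> d [ 0.5 -0.8 94.6] spin -0.2 j7 -0.89 grip 51.7 F [ 1.1  0.6 -2.6]
```

```bash
python3 -m jog '[{"claw":40,"dx":1,"dy":-0.8,"dz":15,"spin":0},{"claw":40,"dx":1,"dy":-0.8,"dz":30,"spin":0},{"claw":40,"dx":1,"dy":-0.8,"dz":42,"spin":0},{"claw":40,"dx":1,"dy":-0.8,"dz":52,"spin":0},{"claw":40,"dx":1,"dy":-0.8,"dz":62,"spin":0},{"claw":40,"dx":1,"dy":-0.8,"dz":70,"spin":0},{"claw":40,"dx":1,"dy":-0.8,"dz":77,"spin":0},{"claw":40,"dx":1,"dy":-0.8,"dz":79,"spin":0},{"claw":40,"dx":1,"dy":-0.8,"dz":79,"spin":0}]' 20
python3 - <<'E'
from h import *
avg(4)
A=[cloud(get_image("scene"))*1000 for _ in range(3)];C=np.nanmean(A,0).reshape(-1,3)
c=np.array([582.5,245.6]);u=np.array([.198,.980]);v=np.array([.980,-.198]);d=C[:,:2]-c;L=d@u;V=d@v
for nm,m in (("ends L",(abs(V)<18)&(abs(L-33)<8)),("-L",(abs(V)<18)&(abs(L+33)<8)),("+V",(abs(L)<28)&(abs(V-26)<7)),("-V",(abs(L)<28)&(abs(V+26)<7))):
    m=m&(C[:,2]>32)&(C[:,2]<72)
    if m.sum()>3: print(nm,m.sum(),"L %.1f V %.1f"%(np.median(L[m]),np.median(V[m])))
E
```

```text
time: 38.33
position: [0.5837, 0.2448, 0.0608]
tool_rot: [-2.433, -1.986, 0.002]
ft_force: [-0.3, -0.4, -1.3]
grip_width: 0.599
grip_force: 20.0
t 38.53 avg [ 5.844e+02  2.452e+02  6.200e+01 -2.000e-01 -2.000e-01 -1.400e+00] last [ 5.845e+02  2.452e+02  6.230e+01 -6.000e-01  1.000e-01 -1.300e+00] grip 51.9
ends L 29 L 33.8 V 0.3
```

There is no contact force so far, and the visible end face sits 0.8 mm from ideal. Lowering to the board.

```bash
python3 -m jog '[{"claw":40,"dx":-0.7,"dy":0,"dz":3,"spin":0},{"claw":40,"dx":-0.7,"dy":0,"dz":6,"spin":0},{"claw":40,"dx":-0.7,"dy":0,"dz":9,"spin":0},{"claw":40,"dx":-0.7,"dy":0,"dz":11,"spin":0},{"claw":40,"dx":-0.7,"dy":0,"dz":13,"spin":0},{"claw":40,"dx":-0.7,"dy":0,"dz":14.5,"spin":0},{"claw":40,"dx":-0.7,"dy":0,"dz":15.5,"spin":0},{"claw":40,"dx":-0.7,"dy":0,"dz":15.5,"spin":0}]' 20
python3 -c "
from h import *
avg(4)"
```

```text
time: 39.35
position: [0.5839, 0.2443, 0.0461]
tool_rot: [2.434, 1.987, -0.0]
ft_force: [-0.0, -0.5, -1.3]
grip_width: 0.595
grip_force: 20.0
t 39.55 avg [ 5.840e+02  2.443e+02  4.610e+01 -0.000e+00 -1.000e-01 -6.000e-01] last [ 5.840e+02  2.443e+02  4.620e+01  0.000e+00 -5.000e-01 -1.000e-01] grip 51.8
```

Just touching. A bit further, then release, retreat and check.

```bash
python3 -m jog '[{"claw":40,"dx":0,"dy":0,"dz":1,"spin":0},{"claw":40,"dx":0,"dy":0,"dz":1.5,"spin":0},{"claw":40,"dx":0,"dy":0,"dz":1.5,"spin":0},{"claw":75,"dx":0,"dy":0,"dz":0,"spin":0},{"claw":82,"dx":0,"dy":0,"dz":0,"spin":0},{"claw":82,"dx":0,"dy":0,"dz":0,"spin":0},{"claw":82,"dx":0,"dy":0,"dz":0,"spin":0},{"claw":82,"dx":0,"dy":0,"dz":-25,"spin":0},{"claw":82,"dx":0,"dy":0,"dz":-60,"spin":0},{"claw":82,"dx":0,"dy":0,"dz":-100,"spin":0},{"claw":82,"dx":-100,"dy":30,"dz":-140,"spin":0},{"claw":82,"dx":-220,"dy":30,"dz":-140,"spin":0},{"claw":82,"dx":-220,"dy":30,"dz":-140,"spin":0},{"claw":82,"dx":-220,"dy":30,"dz":-140,"spin":0},{"claw":82,"dx":-220,"dy":30,"dz":-140,"spin":0},{"claw":82,"dx":-220,"dy":30,"dz":-140,"spin":0},{"claw":82,"dx":-220,"dy":30,"dz":-140,"spin":0},{"claw":82,"dx":-220,"dy":30,"dz":-140,"spin":0}]' 20
python3 - <<'E'
from h import *
look("c9",(584,245,50),25,[("board",8,20,95),("covertop",57,75,50)])
E
```

```text
time: 41.05
position: [0.5693, 0.0211, 0.1861]
tool_rot: [2.437, 1.982, 0.0]
ft_force: [-0.4, 0.3, -0.3]
grip_width: 0.947
grip_force: 0.0
top board 1961 [585.6 243.1] 138.9 130.4 long-axis deg 78.8 z pct [10.3 13.5 16.6] mean [580.5 239.5  13.5]
top covertop 575 [584.6 243.1] 65.5 52.5 long-axis deg 78.8 z pct [58.5 61.5 64.4] mean [584.5 242.7  61.5]
scene board 2169 [582.6 245.6] 141.1 132.1 long-axis deg 78.7 z pct [11.6 14.6 17.1] mean [571.  254.6  14.5]
scene covertop 670 [582.3 245.4] 66.8 55.0 long-axis deg 78.0 z pct [59.9 62.6 65. ] mean [581.2 246.   62.5]
```

The cover top is 48 mm above the board, centred within 1 mm and aligned. Handing in.

```bash
python3 -c "
from bench import *
print(close_job())"
```

```text
the job is handed in; nothing more can be done
None
```

I handed the job in at about 41 s of the 72 s: the pan was last measured flat in the tray, about 3 mm off centre, and the cover sits over it open side down, rim on the board, centred within about 1 mm; I kept clear of the pliers, spanner and hex keys but did not re-measure them, and the hand-in gave no verdict.

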